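# Fit the ring-type lock pin to a reel cart axle

### The job

Lock the wheel on its axle: take the pin with the wire ring out of the pin rack and, with its ring pointing towards the axle's free end, push it down through the square hole in the axle's end until its collar sits fully home on the axle. The axle has unknown end play of some 3 cm, so feel for the hole with the pin's tip and press gently, never with more than about 40 N. Then swing the ring over the axle's free end until it hangs straight down, let go, and leave the other things as they are.

Things in the scene. Friction and masses are not known exactly. Their poses are not given: they have to be found in the camera images.
- stand: Fixed grey stand holding a cart wheel and its axle. Origin on the table below the axle; z up; x level along the axle towards its free end. Axle centre line at z = 110 mm. The axle's end is a steel bar 24 mm wide (y) and 18 mm high (top at z = 119 mm, bottom 101 mm), ending 12 mm beyond the hole's centre. Nothing lies under it down to the table.
- wheel_top (a point): Top of the stand's black tyre, 182 mm above the table; the tyre (144 mm across) ends at x = -80 mm in the stand's frame and a round hub 40 mm thick reaches on to x = -27 mm.
- hole_in (a point): Point on the stand, level with the axle's top face and over its centre line, where the pin hole's centre would be with the axle pushed fully in. The axle really sits 4 to 30 mm further out (not measured): the hole lies 4 to 30 mm from this point along the stand's +x. The axle is stiff: it stays put unless pushed along with over 80 N.
- hole_low (a point): Point on the stand 18 mm below hole_in, at the axle's underside. The hole goes straight down through the axle: 11.5 mm square, sides parallel to the axle, 1 mm chamfer at its mouth. From about 9 mm down a spring ball presses on the pin: going on takes about 4 to 12 N, and the pin does not drop home by itself.
- pin_grip (a point): On the axis of the lock pin (steel, about 120 g, 67 mm tall), the only pin with a wire ring; in its grip tab, 60 mm above the tip, 33 mm above the collar's underside. Axes: z up the pin, x the way its ring points. Grip tab: 14 mm thick along y, 18 mm along x, 39 to 67 mm above the tip. It starts upright in one of the rack's places; lift it straight out.
- pin_seat (a point): Centre of the underside of the lock pin's collar, 27 mm above the tip; fully home it lies on the axle's top face, at the start on the rack's top. Collar: 24 mm along y, 18 mm along x, 12 mm high. Shank below it: 10 mm square, 27 mm long, the lowest 3 mm tapered to 8 mm square.
- ring (a joint): Angle of the lock pin's ring about the pin's y axis, rad; hinge line 33 mm above the tip, crossing the pin's axis. 0 = straight up along the tab, pi/2 = straight out along the pin's +x, pi (end stop) = straight down along the shank. Starts at 1.25 to 1.55. The hinge is stiff (0.06 N m) and stays where it is left; pushed off its arc the bar jams against a finger.
- ring_bar (a point): Middle of the ring's 6 mm thick cross-bar, 38 mm from the hinge line, parallel to the pin's y. The ring is a stiff wire loop: two 5 mm arms, 31 mm clear between them, pass either side of the axle. The bar's ends stick out past the arms to 37 mm either side of this point: thumb bars that two fingers straddling the axle can push.
- rack: Fixed black pin rack 42 mm high, 70 mm along its x, 260 mm along its y, origin under its centre on the table; pins stand in three places at y = -85, 0 and 85 mm, their x axes along the rack's x.
- teepin: Plain pin with a T handle and no ring, in the rack; leave alone.
- knobpin: Plain pin with a round knob and no ring, in the rack; leave alone.
- wrench: Wrench 180 mm lying on the table; leave alone.
- driver: Screwdriver 200 mm lying on the table; leave alone.
- washer: Flat steel washer 48 mm wide on the table; leave alone.
- spacer: Aluminium sleeve 40 mm wide, 30 mm high on the table; leave alone.
- grease: Can 66 mm wide, 100 mm high; leave alone.
- cartwheel: Loose black wheel 100 mm wide, 30 mm high, lying flat; leave alone.
There are look-alikes about, which are no part of the job. What is shaped like the part that bears pin_grip but turquoise is not meant.

How it is judged:
On the way:
1. the lock pin is pushed fully home in the axle's hole (z of pin_seat in the frame of stand between 0.116 and 0.122 m and y of pin_seat in the frame of stand between -0.003 and 0.003 m and x of pin_seat in the frame of stand between 0 and 0.034 m and angle between pin_seat's own z axis and vertical below 0.2 rad), for 0.2 s.
At the end, for the whole second after the job is handed in: The lock pin stands upright (within 0.2 rad) in the axle's hole with its collar down on the axle's top face (within 3 mm), and its ring is swung over the axle's end to hang straight down (ring angle above 2.85 rad, within about 17 degrees of its stop); nothing held (all of step 1 and value of joint ring above 2.85 rad); the robot touches nothing.
It fails at once if the pin or its ring is forced against the axle and stand with more than 50 N (contact force between lockpin and stand above 50 N).
It fails at once if another pin or something else on the bench is moved by more than 30 mm (distance of any of teepin, knobpin, wrench, driver, washer, spacer, grease, cartwheel from where it was at the start of the episode above 0.03 m).
It also fails if it takes over 72 s, if anything falls off the work surface, if the arm or the gripper's body presses on something with over 40 N, if the wrist force passes 120 N, or if a joint passes its speed limit or range.

### The arm

A 7-joint arm with a two-finger parallel gripper is mounted at the origin on the work surface. World frame = base frame: x ahead of the robot, y to its left, z up, the work surface at z = 0. Lengths are in m, angles in rad, forces in N, time in s.
With the tool pointing down it reaches from about 0.4 to 0.85 m from the base axis. Payload 4.5 kg.
Tool frame: the origin (TCP) lies on the centre line of the jaws, within the pads' length; the fingertips stand r.tip_extent ahead of it and the grasp point (between the pads) is the TCP (r.tip_extent is the distance from the TCP to the fingertips, in m); z points along the fingers, y is the line along which they close (so a half turn about z gives the same grasp; the last joint's range is limited). The gripper opens to 88 mm and grips with 3 to 60 N. Pads are 18 mm wide; open, the fingers measure 123 mm over their backs; the gripper's body (75 mm by 187 mm) begins 45 mm behind the grasp point.
Start: joints at [-1.066, 0.689, -0.195, 1.565, 0.157, 0.902, -0.215], TCP at [0.283, 0.557, 0.258] pointing down, gripper open.
Joint ranges: [-3.01, 3.01], [-0.46, 2.08], [-1.47, 1.51], [0.13, 2.56], [-1, 4.14], [0.04, 2.09], [-2.66, 2.66]. Speed limits (rad/s): [2.57, 2.57, 3.14, 3.14, 3.14, 3.14, 3.14].

### API

Orientations are given as a unit quaternion [x, y, z, w].
In Python, from plant import sensors, vision, finish_job, r gives the robot as it stands. The module is installed in compiled form; this text tells all that it offers.
- The arm moves only by the tool step_arm, never from a script. Its argument "steps" is a list of rows, each a list of 2 entries, a list of its own where there are three numbers: the shift along the tool's x, y, z in cm, then the turn, a rotation vector about the tool's x, y, z in degrees. A call has 1 to 12 rows; each row shifts and turns the commanded pose from where the row before left it, along the tool's axes as they then stand; what a row does not reach is not made up. A row lasts 1/8 s, in which the tool goes at most 62.5 mm and 10.7 degrees, less where a joint would pass 70% of its speed; a pose out of reach is approached as far as the arm can. A call with a gripper value outside its range is refused whole. "claw" is the opening, from -1 (shut) to 1 (fully open), set as the call begins (left out, the last holds). The fingers move at their own pace and stop on an object; "grip_force" is the grip in N (left out, the last holds). Time passes only in rows, so rows that do not move let the fingers close. It gives the time, the measured TCP pose, the force, the opening and the grip force at its end, in the units of the state.
- sensors.get_state(): the state, without advancing time (a new reading comes with each control period).
- vision.snapshot(name): name is "scene" or "top"; returns a dict with "img" (420x560x3 uint8, red, green, blue), "fx", "fy", "cx", "cy" (pixels), "k1" (the pictures are not rectified: a ray, as slopes to the right and down, at radius r is drawn at 1 + k1 r^2 times it, then the intrinsics apply), "position" and "rotation" of the camera in the world. Camera axes: x right, y down, z forward; pixel columns grow to the right and rows downward; lengths in m; the calibration is good to about 2 mm. A picture is of the moment at which its call begins. There is no depth.
- finish_job(): hands the job in; it is judged then, once.
The state is a dict: "clock": time; "q": joint angles; "qd": joint speeds; "joint_torque": joint torques, N m; "tool_pos": TCP position; "eef_rot": TCP orientation; "contact_force": force on the tool from outside, world axes, zero at the start; "moment": the same for the moment, N m; "opening": opening from 0.0 (shut) to 1.0 (fully open); "finger_force": force on a finger pad.
Only numpy, scipy, OpenCV 4.12 (cv2) and the standard library are available. Lean on these libraries where they do the work, as an engineer would, in place of code of your own. Each camera call takes 0.05 s, during which the arm holds its last target. There are 200 camera calls.

## Working session

There is one attempt and no reset: what is moved stays moved. The work goes in short steps, Python scripts to look and compute and a tool call to move; the robot and the scene stay as the last step left them, time stands still between calls to the robot, and variables do not carry over. Pictures are saved under pics/ and viewed, at most 10 in all, crops included, and the job is handed in when it is done.

Besides the shell and the picture viewer there is one more tool, called after "Call:" as name(argument=value, ...) on one line, values as JSON. step_arm: Moves the arm, as the interface text tells. Its arguments: {"type":"object","properties":{"steps":{"type":"array"},"claw":{"type":"number"},"grip_force":{"type":"number"}},"required":["steps"]}

```bash
mkdir -p pics; cat > h.py <<'E'
import numpy as np, cv2
from plant import sensors, vision, finish_job, r
from scipy.spatial.transform import Rotation as R
def snap(n,f):
    s=vision.snapshot(n); cv2.imwrite(f'pics/{f}.png',s['img'][:,:,::-1]); np.save(f'pics/{f}.npy',s,allow_pickle=True); return s
def load(f): return np.load(f'pics/{f}.npy',allow_pickle=True).item()
def rot(s):
    a=np.array(s['rotation']); return a if a.shape==(3,3) else R.from_quat(a).as_matrix()
def ray(s,u,v):
    d=np.array([(u-s['cx'])/s['fx'],(v-s['cy'])/s['fy']]); x=d.copy()
    for _ in range(20): x=d/(1+s['k1']*(x@x))
    w=rot(s)@np.array([x[0],x[1],1]); return np.array(s['position']),w/np.linalg.norm(w)
def atz(s,u,v,z):
    p,w=ray(s,u,v); return p+w*(z-p[2])/w[2]
def tri(*obs):
    A=np.zeros((3,3));b=np.zeros(3)
    for s,u,v in obs:
        p,w=ray(s,u,v);M=np.eye(3)-np.outer(w,w);A+=M;b+=M@p
    x=np.linalg.solve(A,b); return x,[float(np.linalg.norm((np.eye(3)-np.outer(w,w))@(x-p))) for p,w in [ray(*o) for o in obs]]
def proj(s,X):
    c=rot(s).T@(np.array(X)-s['position']); x=c[:2]/c[2]; x=x*(1+s['k1']*(x@x)); return np.array([s['fx']*x[0]+s['cx'],s['fy']*x[1]+s['cy']])
def crop(f,x0,y0,x1,y1,k,out):
    im=cv2.imread(f'pics/{f}.png')[y0:y1,x0:x1]; cv2.imwrite(f'pics/{out}.png',cv2.resize(im,None,fx=k,fy=k,interpolation=cv2.INTER_CUBIC))
E
python3 - <<'E'
from h import *
a=snap('scene','s0');b=snap('top','t0')
for s in(a,b): print(s['fx'],s['cx'],s['cy'],s['k1'],s['position'],rot(s).round(3).tolist())
im=np.hstack([a['img'],b['img']])[:,:,::-1]
print(sensors.get_state(), r.tip_extent)
E
```

```text
412.5511940394428 273.7895208310849 210.92487856066415 -0.02341154416485464 [0.85311766 0.30671214 0.92819347] [[-0.654, 0.656, -0.375], [0.756, 0.576, -0.311], [0.012, -0.487, -0.873]]
382.0395102979525 283.2870701780257 207.26252202242196 -0.07198110602149643 [0.35885347 0.00234709 1.01675911] [[-0.029, -0.986, 0.165], [-0.999, 0.032, 0.019], [-0.024, -0.164, -0.986]]
{'clock': 0.1, 'q': array([-1.06616784,  0.68987383, -0.19454198,  1.56623721,  0.15729922,
        0.90251833, -0.21511777]), 'qd': array([ 3.35481626e-04, -1.06402662e-03, -1.32551625e-03, -1.39714618e-03,
        1.13742353e-03, -9.83841838e-06, -1.93675110e-03]), 'joint_torque': array([-4.00548321e-03, -5.28500998e+01, -1.27185736e+00, -1.53836238e+01,
       -5.25835028e-02,  1.97175235e-03,  4.62570620e-05]), 'tool_pos': array([0.28329777, 0.55649981, 0.25700793]), 'eef_rot': array([ 2.33209470e-01,  9.72426176e-01, -8.10707876e-04, -1.37327648e-04]), 'contact_force': array([0.3571872 , 0.47311289, 0.08144655]), 'moment': array([-0.04498046,  0.02950408, -0.06303151]), 'finger_force': 0.0, 'opening': 0.9989093097031542} 0.019
```

View pics/s0.png

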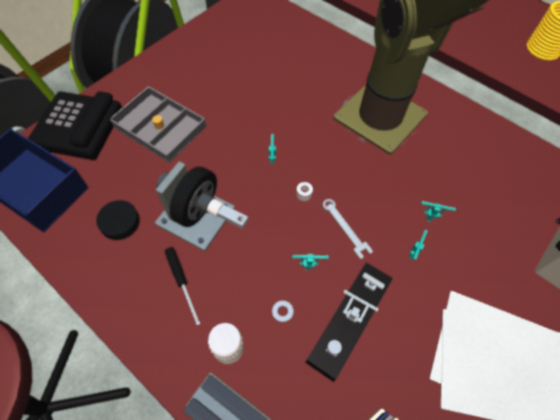

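View pics/t0.png

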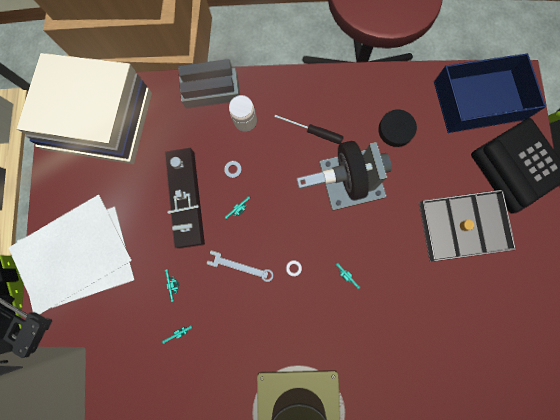

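The scene view shows the rack near (350,320) with the ringed pin in the middle place. The axle's free end is near (235,213). In the top view the rack is near (185,197) and the axle end near (303,182). I'll enlarge both.

```bash
python3 - <<'E'
from h import *
def c(f,x0,y0,w,h,k): 
    im=cv2.imread(f'pics/{f}.png')[y0:y0+h,x0:x0+w]; return cv2.resize(im,None,fx=k,fy=k,interpolation=cv2.INTER_CUBIC)
# scene: rack / axle ; top: rack / axle  (each 400x300)
A=np.vstack([np.hstack([c('s0',310,265,80,60,5),c('s0',180,180,80,60,5)]),np.hstack([c('t0',150,170,80,60,5),c('t0',285,150,80,60,5)])])
for x in range(0,800,50): cv2.putText(A,str(x%400//5),(x,8),0,.3,(0,255,255)); cv2.line(A,(x,9),(x,14),(0,255,255))
for y in range(0,600,50): cv2.putText(A,str(y%300//5),(0,y+4),0,.3,(0,255,255)); 
cv2.imwrite('pics/c0.png',A)
E
```

```text
(no output)
```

View pics/c0.png

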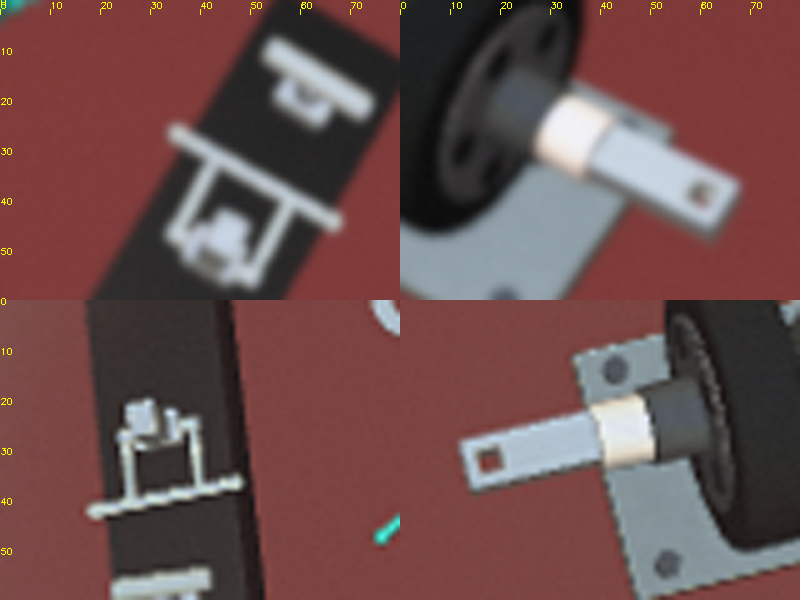

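The crop shows the hole clearly, at scene (240.0,218.0) and top (302.4,181.4). The ring bar and tab top can be read too, so I'll triangulate.

```bash
cat > m.py <<'E'
from h import *
S=load('s0');T=load('t0')
def p(f,x,y):  # crop px -> image px
    ox,oy={'sr':(310,265),'sa':(180,180),'tr':(150,170),'ta':(285,150)}[f]
    return (x+.5)/5-.5+ox,(y+.5)/5-.5+oy
E
python3 - <<'E'
from m import *
def P(n,a,b):
    x,e=tri((S,*a),(T,*b)); print(n,(x*1000).round(1),np.round(np.array(e)*1000,1)); return x
hole=P('hole',p('sa',302,192),p('ta',89,159))
b1=P('barA',p('sr',338,223),p('tr',239,182)); b2=P('barB',p('sr',175,131),p('tr',91,211))
b1=P('barA*',p('sr',175,131),p('tr',239,182)); b2=P('barB*',p('sr',338,223),p('tr',91,211))
tab=P('tabtop',p('sr',231,221),p('tr',141,117))
# axle corners at z=.119 
for n,f in(('sa',S),('ta',T)):
  for c in ([(314,238),(341,183)] if n=='sa' else [(60,143),(72,190)]): print(n,c,(atz(f,*p(n,*c),.119)*1000).round(1))
  print('hole',(atz(f,*p(n,*((302,192) if n=='sa' else (89,159))),.119)*1000).round(1))
# axle side edges
print([(atz(T,*p('ta',*c),.119)*1000).round(1) for c in [(60,143),(188,112),(72,190),(200,160)]])
E
```

```text
hole [569.3 -26.9 119.4] [1.5 1.5]
barA [521.  286.3  28.6] [39.4 39.4]
barB [526.5 273.8 110.3] [32.6 32.6]
barA* [528.7 243.2  57. ] [1.7 1.7]
barB* [516.1 320.4  57.6] [1.8 1.8]
tabtop [557.3 285.4  90.3] [2.2 2.2]
sa (314, 238) [581.7  -6.  119. ]
sa (341, 183) [553.7 -15.7 119. ]
hole [568.4 -25.7 119. ]
ta (60, 143) [578.6 -14.5 119. ]
ta (72, 190) [555.3 -19.4 119. ]
hole [570.3 -28.2 119. ]
[array([578.6, -14.5, 119. ]), array([591.9, -76.8, 119. ]), array([555.3, -19.4, 119. ]), array([568. , -81.5, 119. ])]
```

```bash
cat >> m.py <<'E'
def pinpts(c,yaw,seatz,th):
    ex=np.array([np.cos(yaw),np.sin(yaw),0]);ey=np.array([-ex[1],ex[0],0]);ez=np.array([0,0,1.]);o=np.array([*c,seatz])
    q=lambda x,y,z:o+x*ex+y*ey+z*ez
    L=[]
    for z,hx,hy in((.040,.009,.007),(.012,.009,.007),(.012,.009,.012),(0,.009,.012)):
        L.append([q(a*hx,b*hy,z) for a,b in((1,1),(1,-1),(-1,-1),(-1,1),(1,1))])
    s,cc=.038*np.sin(th),.038*np.cos(th)
    L.append([q(s,-.037,.006+cc),q(s,.037,.006+cc)])
    for b in(-.018,.018): L.append([q(0,b,.006),q(s,b,.006+cc)])
    return L
def over(f,s,x0,y0,w,h,k,L,col=(0,0,255)):
    im=cv2.imread(f'pics/{f}.png')[y0:y0+h,x0:x0+w]; im=cv2.resize(im,None,fx=k,fy=k,interpolation=cv2.INTER_CUBIC)
    for l in L:
        q=np.array([((proj(s,X)-[x0,y0]+.5)*k-.5) for X in l]); cv2.polylines(im,[q.round().astype(int)],False,col,1,cv2.LINE_AA)
    return im
E
python3 - <<'E'
from m import *
L=pinpts((.5583,.2872),np.radians(189.3),.042,1.32)
u=np.array([np.cos(np.radians(101.8)),np.sin(np.radians(101.8)),0]);v=np.array([-u[1],u[0],0]);h=np.array([.5694,-.0269,.119])
A=[[h+.012*u+.012*v-.0*u,h+.012*u-.012*v,h-.045*u-.012*v,h-.045*u+.012*v,h+.012*u+.012*v],[h+.00575*(a*u+b*v) for a,b in((1,1),(1,-1),(-1,-1),(-1,1),(1,1))]]
cv2.imwrite('pics/o0.png',np.vstack([np.hstack([over('s0',S,310,265,80,60,5,L),over('s0',S,180,180,80,60,5,A)]),np.hstack([over('t0',T,150,170,80,60,5,L),over('t0',T,285,150,80,60,5,A)])]))
E
```

```text
(no output)
```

View pics/o0.png

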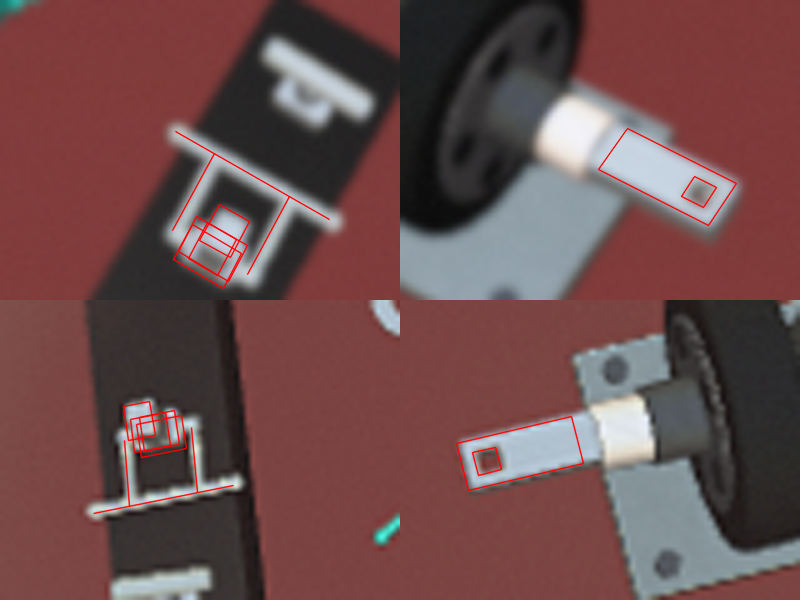

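The model overlay fits to about 2 mm, with the pin at (558,287) mm and the hole at (569.4,-26.9) mm. Next I move above the pin.

Call:
step_arm(steps=[[[0,0,0],[0,0,-9.07]],[[0,0,0],[0,0,-9.07]],[[0,0,0],[0,0,-9.07]],[[0,0,0],[0,0,-9.07]],[[-2.85,-3.88,0.6],[0,0,0]],[[-2.85,-3.88,0.6],[0,0,0]],[[-2.85,-3.88,1.2],[0,0,0]],[[-2.85,-3.88,1.2],[0,0,0]],[[-2.85,-3.88,1.5],[0,0,0]],[[-2.85,-3.88,1.5],[0,0,0]],[[-2.85,-3.88,1.5],[0,0,0]],[[-2.85,-3.88,1.6],[0,0,0]]], claw=1)

```text
clock: 1.6
tool_pos: [0.5596, 0.2863, 0.1599]
eef_rot: [-0.081, 0.997, -0.0, -0.0]
contact_force: [0.2, 0.4, -0.3]
opening: 1.002
finger_force: 0.0
```

Call:
step_arm(steps=[[[0,0,0],[0,0,0]],[[0,0,0],[0,0,0]]])

```text
clock: 1.85
tool_pos: [0.558, 0.2882, 0.1605]
eef_rot: [-0.081, 0.997, 0.0, -0.001]
contact_force: [-0.1, 0.3, 0.7]
opening: 1.0
finger_force: 0.0
```

Call:
step_arm(steps=[[[0.03,-0.1,2],[0,0,0]],[[0,0,2],[0,0,0]],[[0,0,2],[0,0,0]],[[0,0,1.5],[0,0,0]],[[0,0,0.9],[0,0,0]],[[0,0,0],[0,0,0]],[[0,0,0],[0,0,0]]], claw=0.2)

```text
clock: 2.72
tool_pos: [0.5589, 0.2868, 0.0772]
eef_rot: [-0.081, 0.997, 0.0, 0.0]
contact_force: [-0.2, 0.4, 0.1]
opening: 0.6
finger_force: 0.0
```

Call:
step_arm(steps=[[[0,0,0],[0,0,0]],[[0,0,0],[0,0,0]],[[0,0,0],[0,0,0]],[[0,0,0],[0,0,0]],[[0,0,0],[0,0,0]],[[0,0,0],[0,0,0]]], claw=-1, grip_force=35)

```text
clock: 3.48
tool_pos: [0.5586, 0.2867, 0.0768]
eef_rot: [-0.081, 0.997, 0.0, 0.0]
contact_force: [0.5, 0.6, 0.7]
opening: 0.158
finger_force: 35.0
```

Call:
step_arm(steps=[[[0,0,-1],[0,0,0]],[[0,0,-1.5],[0,0,0]],[[0,0,-2],[0,0,0]],[[0,0,-2.5],[0,0,0]],[[0,0,-3],[0,0,0]],[[0,0,-3],[0,0,0]],[[0,0,-2.5],[0,0,0]],[[0,0,0],[0,0,0]],[[0,0,0],[0,0,0]]])

```text
clock: 4.6
tool_pos: [0.5581, 0.2861, 0.2314]
eef_rot: [-0.081, 0.997, -0.0, -0.0]
contact_force: [-0.0, 0.1, -0.3]
opening: 0.151
finger_force: 35.0
```

```bash
python3 - <<'E'
from m import *
st=sensors.get_state();print(st['tool_pos'],st['eef_rot'],st['contact_force'],st['q'].round(2))
a=snap('scene','s1');b=snap('top','t1')
R0=R.from_quat(st['eef_rot']).as_matrix();t=st['tool_pos'];yaw=np.arctan2(R0[1,0],R0[0,0]);print(np.degrees(yaw))
L=pinpts(t[:2],yaw,t[2]-.0348,1.32); c=np.array([*t[:2],t[2]-.0348]);
L.append([c,c-[0,0,.027]])
def bx(s): 
    q=proj(s,c).round().astype(int); return q[0]-40,q[1]-40,80,80
cv2.imwrite('pics/o1.png',np.hstack([over('s1',a,*bx(a),5,L[3:]),over('t1',b,*bx(b),5,L[3:])]))
E
```

```text
[0.55814371 0.28606314 0.23140696] [-8.11260760e-02  9.96703732e-01 -3.36767557e-04 -3.42435788e-04] [-0.02533618  0.07964846 -0.25907966] [-0.32  0.74 -0.42  1.58  0.36  0.9   0.87]
-170.6934208384358
```

View pics/o1.png

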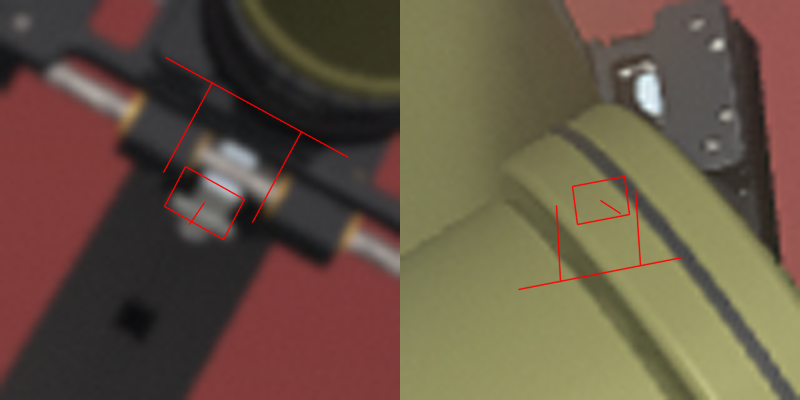

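The pin is held by its tab and clear of the rack; the empty hole shows in the rack. I turn it to line up with the axle and carry it over.

Call:
step_arm(steps=[[[0,0,0],[0,0,9.72]],[[0,0,0],[0,0,9.72]],[[0,0,0],[0,0,9.72]],[[0,0,0],[0,0,9.72]],[[0,0,0],[0,0,9.72]],[[0,0,0],[0,0,9.72]],[[0,0,0],[0,0,9.72]],[[0,0,0],[0,0,9.72]],[[0,0,0],[0,0,9.72]],[[0,0,0],[0,0,0]]])

```text
clock: 5.95
tool_pos: [0.5579, 0.2865, 0.2307]
eef_rot: [0.63, 0.777, -0.001, -0.0]
contact_force: [0.3, -0.8, -1.4]
opening: 0.157
finger_force: 35.0
```

Call:
step_arm(steps=[[[-3.09,-0.53,0],[0,0,0]],[[-3.09,-0.53,0],[0,0,0]],[[-3.09,-0.53,0],[0,0,0]],[[-3.09,-0.53,0],[0,0,0]],[[-3.09,-0.53,0],[0,0,0]],[[-3.09,-0.53,0],[0,0,0]],[[-3.09,-0.53,0],[0,0,0]],[[-3.09,-0.53,0],[0,0,0]],[[-3.09,-0.53,0],[0,0,0]],[[-3.09,-0.53,0],[0,0,0]],[[0,0,2],[0,0,0]],[[0,0,0],[0,0,0]]])

```text
clock: 7.45
tool_pos: [0.5687, -0.0269, 0.2102]
eef_rot: [0.63, 0.777, -0.001, -0.002]
contact_force: [-0.3, -0.1, -2.0]
opening: 0.156
finger_force: 35.0
```

Call:
step_arm(steps=[[[0,0,0],[0,0,0]],[[0,0,0],[0,0,0]]])

```text
clock: 7.7
tool_pos: [0.5704, -0.0261, 0.2123]
eef_rot: [0.63, 0.777, 0.0, 0.0]
contact_force: [0.3, 0.5, -1.2]
opening: 0.154
finger_force: 35.0
```

```bash
python3 - <<'E'
from m import *
st=sensors.get_state();print(st['tool_pos'],st['eef_rot'],st['contact_force'],st['q'].round(2))
a=snap('scene','s2');b=snap('top','t2')
R0=R.from_quat(st['eef_rot']).as_matrix();t=st['tool_pos'];yaw=np.arctan2(R0[1,0],R0[0,0]);print(np.degrees(yaw),R0.round(4).tolist())
L=pinpts(t[:2],yaw,t[2]-.0348,1.32); c=np.array([*t[:2],t[2]-.0348]);L.append([c,c-[0,0,.027]])
u=np.array([np.cos(np.radians(101.8)),np.sin(np.radians(101.8)),0]);v=np.array([-u[1],u[0],0]);h=np.array([.5694,-.0269,.119])
L.append([h+.00575*(i*u+j*v) for i,j in((1,1),(1,-1),(-1,-1),(-1,1),(1,1))])
cv2.imwrite('pics/o2.png',np.hstack([over('s2',a,190,160,80,80,5,L[3:]),over('t2',b,265,140,80,80,5,L[3:])]))
E
```

```text
[ 0.57040904 -0.02609659  0.21226659] [6.29818656e-01 7.76741998e-01 4.86374517e-04 3.04300865e-04] [ 0.31894305  0.46930304 -1.23855619] [-0.01  0.67 -0.03  1.79  0.03  0.68  0.14]
101.9265001585973 [[-0.2067, 0.9784, 0.0011], [0.9784, 0.2067, 0.0004], [0.0001, 0.0011, -1.0]]
```

View pics/o2.png

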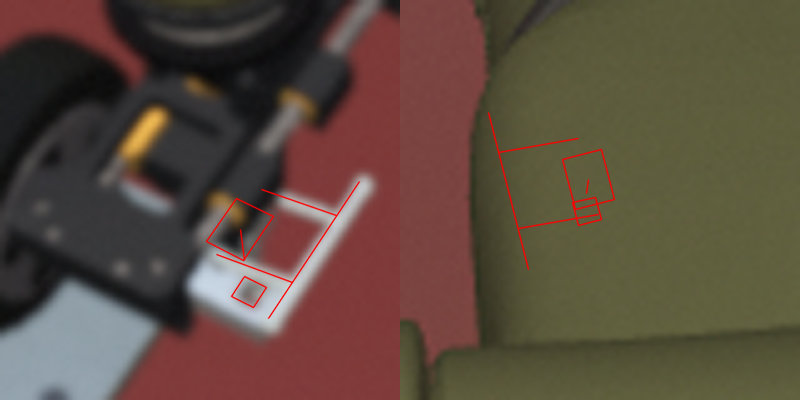

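The scene view shows the hole still visible at about crop (248,292), with the pin over it. I correct by 1 mm and lower it to feel for the hole.

Call:
step_arm(steps=[[[-0.1,-0.1,1],[0,0,0]],[[0,0,1],[0,0,0]],[[0,0,0.6],[0,0,0]],[[0,0,0],[0,0,0]],[[0,0,0],[0,0,0]]])

```text
clock: 8.43
tool_pos: [0.5694, -0.0279, 0.1858]
eef_rot: [0.63, 0.776, 0.0, 0.0]
contact_force: [-0.3, 0.5, -0.6]
opening: 0.152
finger_force: 35.0
```

Call:
step_arm(steps=[[[0,0,0.2],[0,0,0]],[[0,0,0.1],[0,0,0]],[[0,0,0.1],[0,0,0]],[[0,0,0.1],[0,0,0]],[[0,0,0],[0,0,0]]])

```text
clock: 9.05
tool_pos: [0.5692, -0.0279, 0.1806]
eef_rot: [0.63, 0.776, -0.0, -0.0]
contact_force: [-0.3, -0.2, -1.4]
opening: 0.151
finger_force: 35.0
```

Call:
step_arm(steps=[[[0,0,0.1],[0,0,0]],[[0,0,0.1],[0,0,0]],[[0,0,0],[0,0,0]]])

```text
clock: 9.43
tool_pos: [0.5691, -0.0279, 0.1786]
eef_rot: [0.63, 0.776, -0.0, -0.0]
contact_force: [0.5, 0.5, -2.3]
opening: 0.153
finger_force: 35.0
```

Call:
step_arm(steps=[[[0,0,0.1],[0,0,0]],[[0,0,0.1],[0,0,0]],[[0,0,0],[0,0,0]]])

```text
clock: 9.8
tool_pos: [0.5692, -0.0279, 0.1766]
eef_rot: [0.63, 0.776, -0.0, -0.0]
contact_force: [0.4, -0.5, -0.7]
opening: 0.156
finger_force: 35.0
```

Call:
step_arm(steps=[[[0,0,0.1],[0,0,0]],[[0,0,0.1],[0,0,0]],[[0,0,0.1],[0,0,0]],[[0,0,0],[0,0,0]]])

```text
clock: 10.3
tool_pos: [0.5692, -0.0279, 0.1736]
eef_rot: [0.63, 0.776, -0.0, -0.0]
contact_force: [0.2, -0.6, -1.2]
opening: 0.153
finger_force: 35.0
```

Call:
step_arm(steps=[[[0,0,0.1],[0,0,0]],[[0,0,0.1],[0,0,0]],[[0,0,0],[0,0,0]]])

```text
clock: 10.68
tool_pos: [0.5692, -0.0279, 0.1716]
eef_rot: [0.63, 0.776, -0.0, -0.0]
contact_force: [-0.6, 0.4, -0.8]
opening: 0.158
finger_force: 35.0
```

Call:
step_arm(steps=[[[0,0,0.1],[0,0,0]],[[0,0,0.1],[0,0,0]],[[0,0,0],[0,0,0]]])

```text
clock: 11.05
tool_pos: [0.5692, -0.0279, 0.1696]
eef_rot: [0.63, 0.776, 0.0, -0.0]
contact_force: [1.0, -0.1, -2.1]
opening: 0.149
finger_force: 35.0
```

Call:
step_arm(steps=[[[0,0,0.1],[0,0,0]],[[0,0,0.1],[0,0,0]],[[0,0,0],[0,0,0]]])

```text
clock: 11.42
tool_pos: [0.5693, -0.028, 0.1681]
eef_rot: [0.631, 0.776, 0.0, 0.0]
contact_force: [-1.3, -0.8, 4.7]
opening: 0.156
finger_force: 35.0
```

Call:
step_arm(steps=[[[0,0,0.1],[0,0,0]],[[0,0,0.1],[0,0,0]],[[0,0,0],[0,0,0]]])

```text
clock: 11.8
tool_pos: [0.5693, -0.028, 0.1659]
eef_rot: [0.631, 0.776, 0.0, 0.0]
contact_force: [-0.7, -0.8, 3.0]
opening: 0.159
finger_force: 35.0
```

The tip has passed the spring ball. I keep pressing gently.

Call:
step_arm(steps=[[[0,0,0.1],[0,0,0]],[[0,0,0.1],[0,0,0]],[[0,0,0.1],[0,0,0]],[[0,0,0.1],[0,0,0]],[[0,0,0],[0,0,0]]])

```text
clock: 12.42
tool_pos: [0.5693, -0.0279, 0.1614]
eef_rot: [0.63, 0.776, 0.0, -0.0]
contact_force: [0.2, 0.1, 2.5]
opening: 0.155
finger_force: 35.0
```

Call:
step_arm(steps=[[[0,0,0.1],[0,0,0]],[[0,0,0.1],[0,0,0]],[[0,0,0.1],[0,0,0]],[[0,0,0.1],[0,0,0]],[[0,0,0],[0,0,0]]])

```text
clock: 13.05
tool_pos: [0.5693, -0.0279, 0.1574]
eef_rot: [0.63, 0.776, 0.0, -0.0]
contact_force: [-0.2, -0.2, 0.7]
opening: 0.158
finger_force: 35.0
```

Call:
step_arm(steps=[[[0,0,0.1],[0,0,0]],[[0,0,0.1],[0,0,0]],[[0,0,0.1],[0,0,0]],[[0,0,0],[0,0,0]]])

```text
clock: 13.55
tool_pos: [0.5693, -0.0278, 0.1545]
eef_rot: [0.63, 0.776, 0.0, -0.0]
contact_force: [0.4, 0.0, 1.4]
opening: 0.154
finger_force: 35.0
```

Call:
step_arm(steps=[[[0,0,0.05],[0,0,0]],[[0,0,0.05],[0,0,0]],[[0,0,0],[0,0,0]]])

```text
clock: 13.92
tool_pos: [0.5693, -0.0279, 0.1537]
eef_rot: [0.631, 0.776, 0.0, 0.0]
contact_force: [-0.9, -0.1, 3.1]
opening: 0.155
finger_force: 35.0
```

Call:
step_arm(steps=[[[0,0,0.05],[0,0,0]],[[0,0,0],[0,0,0]]])

```text
clock: 14.18
tool_pos: [0.5693, -0.0279, 0.1537]
eef_rot: [0.631, 0.776, 0.0, 0.0]
contact_force: [-1.1, -0.3, 6.6]
opening: 0.153
finger_force: 35.0
```

Call:
step_arm(steps=[[[0,0,0.1],[0,0,0]],[[0,0,0],[0,0,0]],[[0,0,0],[0,0,0]]])

```text
clock: 14.55
tool_pos: [0.5694, -0.0279, 0.1536]
eef_rot: [0.631, 0.776, 0.0, 0.0]
contact_force: [-3.0, -1.0, 14.6]
opening: 0.158
finger_force: 35.0
```

Call:
step_arm(steps=[[[0,0,-0.15],[0,0,0]],[[0,0,0],[0,0,0]],[[0,0,0],[0,0,0]],[[0,0,0],[0,0,0]],[[0,0,0],[0,0,0]]], claw=0.0)

```text
clock: 15.18
tool_pos: [0.5692, -0.0279, 0.1535]
eef_rot: [0.631, 0.776, -0.0, -0.0]
contact_force: [0.7, -0.1, 0.9]
opening: 0.5
finger_force: 0.0
```

The collar is home: the tool stopped at z 153.7 mm against an expected 153.8, and held with about 15 N. The tool is released. I lift off, look at the ring, and try the tilt that the ring swing needs in free air.

Call:
step_arm(steps=[[[0,0,-1],[0,0,0]],[[0,0,-2],[0,0,0]],[[0,0,-3],[0,0,0]],[[0,0,-3],[0,0,0]],[[4,0,-2],[0,0,0]],[[4,0,0],[0,0,0]],[[0,0,0],[0,-10,0]],[[0,0,0],[0,-10,0]],[[0,0,0],[0,-10,0]],[[0,0,0],[0,-10,0]],[[0,0,0],[0,-10,0]],[[0,0,0],[0,0,0]]], claw=0.1)

```text
clock: 16.68
tool_pos: [0.5523, 0.0544, 0.2612]
eef_rot: [0.568, 0.706, -0.267, 0.328]
contact_force: [0.3, -0.3, 1.0]
opening: 0.549
finger_force: 0.0
```

```bash
python3 - <<'E'
from m import *
st=sensors.get_state();print(st['tool_pos'],st['eef_rot'],st['contact_force'],st['q'].round(2))
R0=R.from_quat(st['eef_rot']).as_matrix();print(R0.round(3).tolist())
a=snap('scene','s3');b=snap('top','t3')
L=pinpts((.5692,-.0279),np.radians(101.8),.119,1.32)
cv2.imwrite('pics/o3.png',np.hstack([over('s3',a,190,160,80,80,5,L[3:]),over('t3',b,265,140,80,80,5,L[3:])]))
E
```

```text
[0.55227621 0.05442876 0.26117974] [ 0.56827755  0.7062031  -0.26658885  0.32751823] [ 0.28970651 -0.33878186  1.01460615] [-0.89  0.85  0.54  1.83  0.58  0.89 -0.7 ]
[[-0.14, 0.977, 0.16], [0.628, 0.212, -0.749], [-0.766, -0.004, -0.643]]
```

View pics/o3.png

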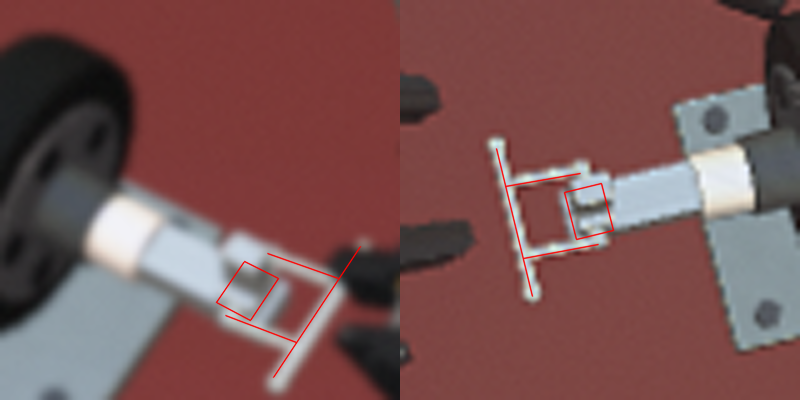

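The pin is seated with its ring pointing outwards, bar ends at crop top view (495,145) and (532,295). The 50° tilt is reachable, so I go above the bar.

Call:
step_arm(steps=[[[0,0,0],[0,10,0]],[[0,0,0],[0,10,0]],[[0,0,0],[0,10,0]],[[0,0,0],[0,10,0]],[[0,0,0],[0,10,0]],[[-2.3,0.03,3],[0,0,0]],[[-2.4,0,3],[0,0,0]],[[0,0,2.5],[0,0,0]],[[0,0,0],[0,0,0]],[[0,0,0],[0,0,0]]])

```text
clock: 18.02
tool_pos: [0.5637, 0.0033, 0.181]
eef_rot: [0.631, 0.776, 0.001, 0.001]
contact_force: [-0.5, 0.2, 0.7]
opening: 0.55
finger_force: 0.0
```

```bash
cat > k.py <<'E'
from h import *
u=np.array([np.cos(np.radians(101.8)),np.sin(np.radians(101.8))]);w=np.array([u[1],-u[0]]);P=np.array([.5692,-.0279])+.0005*u
def cur():
    st=sensors.get_state();d=st['tool_pos'][:2]-P;M=R.from_quat(st['eef_rot']).as_matrix()
    t=np.degrees(np.arctan2(-M[:2,2]@u,-M[2,2]))
    return d@u*1e3,st['tool_pos'][2]*1e3,t,d@w*1e3,np.degrees(np.arctan2(M[1,1],M[0,1])),st
def want(th,t):
    a=np.radians(t);return 38*np.sin(th)+22*np.sin(a),125+38*np.cos(th)+22*np.cos(a)
def rows(ths,ts,start=None):
    x,z,t,y,yw,st=cur(); print('now x,z,t,y,yyaw',np.round([x,z,t,y,yw],2),st['contact_force'].round(1),st['clock'],st['opening'].round(2))
    if start: x,z,t=start
    for th,tt in zip(ths,ts):
        X,Z=want(th,tt);a=np.radians(t)
        dx,dz=X-x,Z-z; print(round(th,2),tt,'row',np.round([(dx*np.cos(a)-dz*np.sin(a))/10,0,(-dx*np.sin(a)-dz*np.cos(a))/10],2),'rot',round(-(tt-t),1)); x,z,t=X,Z,tt
E
python3 - <<'E'
from k import *
rows([1.32,1.45,1.6,1.75,1.9,2.05,2.2,2.35,2.5,2.65,2.8,2.9,3.0,3.08],[0,4,8,13,18,22,26,31,36,40,44,47,50,52])
E
```

```text
Traceback (most recent call last):
  File "k.py", line 10, in rows
    x,z,t,y,yw,st=cur(); print('now x,z,t,y,yyaw',np.round([x,z,t,y,yw],2),st['contact_force'].round(1),st['clock'],st['opening'].round(2))
                                                                                                                    ^^^^^^^^^^^^^^^^^^^
AttributeError: 'float' object has no attribute 'round'
```

```bash
sed -i "s/st\['opening'\].round(2)/round(float(st['opening']),2)/" k.py
python3 - <<'E'
from k import *
rows([1.32,1.45,1.6,1.75,1.9,2.05,2.2,2.35,2.5,2.65,2.8,2.9,3.0,3.08],[0,4,8,13,18,22,26,31,36,40,44,47,50,52])
E
```

```text
now x,z,t,y,yyaw [3.1150e+01 1.8096e+02 2.0000e-02 1.0000e+00 1.1720e+01] [-0.5  0.2  0.7] 18.025 0.55
1.32 0 row [0.57 0.   2.45] rot 0.0
1.45 4 row [0.24 0.   0.49] rot -4
1.6 8 row [0.22 0.   0.57] rot -4
1.75 13 row [0.21 0.   0.58] rot -5
1.9 18 row [0.18 0.   0.58] rot -5
2.05 22 row [0.1  0.   0.57] rot -4
2.2 26 row [0.06 0.   0.57] rot -4
2.35 31 row [0.05 0.   0.56] rot -5
2.5 36 row [0.02 0.   0.55] rot -5
2.65 40 row [-0.06  0.    0.54] rot -4
2.8 44 row [-0.1   0.    0.52] rot -4
2.9 47 row [-0.07  0.    0.33] rot -3
3.0 50 row [-0.09  0.    0.33] rot -3
3.08 52 row [-0.09  0.    0.25] rot -2
```

Call:
step_arm(steps=[[[0.57,-0.1,1.2],[0,0,0]],[[0,0,0.8],[0,0,0]],[[0,0,0.45],[0,0,0]],[[0,0,0],[0,0,0]],[[0.24,0,0.49],[0,-4,0]],[[0.22,0,0.57],[0,-4,0]],[[0,0,0],[0,0,0]]])

```text
clock: 18.9
tool_pos: [0.5596, 0.0157, 0.1432]
eef_rot: [0.628, 0.775, -0.044, 0.054]
contact_force: [-0.5, -0.2, -0.2]
opening: 0.551
finger_force: 0.1
```

```bash
python3 - <<'E'
from k import *
rows([1.6,1.75,1.9,2.05,2.2,2.35,2.5],[8,13,18,22,26,31,36])
E
```

```text
now x,z,t,y,yyaw [ 44.18 143.19   7.98  -0.46  12.03] [-0.5 -0.2 -0.2] 18.9 0.55
1.6 8 row [-0.34  0.   -0.2 ] rot -0.0
1.75 13 row [0.21 0.   0.58] rot -5
1.9 18 row [0.18 0.   0.58] rot -5
2.05 22 row [0.1  0.   0.57] rot -4
2.2 26 row [0.06 0.   0.57] rot -4
2.35 31 row [0.05 0.   0.56] rot -5
2.5 36 row [0.02 0.   0.55] rot -5
```

Call:
step_arm(steps=[[[-0.13,0.04,0.38],[0,-5,0]],[[0.18,0,0.58],[0,-5,0]],[[0.1,0,0.57],[0,-4,0]],[[0.06,0,0.57],[0,-4,0]],[[0,0,0],[0,0,0]],[[0,0,0],[0,0,0]]])

```text
clock: 19.65
tool_pos: [0.5611, 0.0093, 0.1229]
eef_rot: [0.615, 0.756, -0.142, 0.174]
contact_force: [0.1, 0.5, -0.3]
opening: 0.554
finger_force: 0.0
```

```bash
python3 - <<'E'
from k import *
rows([2.2,2.35,2.5,2.65,2.8,2.9,3.0,3.08],[26,31,36,40,44,47,50,52])
snap('scene','s4');crop('s4',190,160,270,240,5,'o4')
E
```

```text
now x,z,t,y,yyaw [ 37.59 122.93  25.93  -0.33  11.73] [ 0.1  0.5 -0.3] 19.65 0.55
2.2 26 row [ 0.27  0.   -0.07] rot -0.1
2.35 31 row [0.05 0.   0.56] rot -5
2.5 36 row [0.02 0.   0.55] rot -5
2.65 40 row [-0.06  0.    0.54] rot -4
2.8 44 row [-0.1   0.    0.52] rot -4
2.9 47 row [-0.07  0.    0.33] rot -3
3.0 50 row [-0.09  0.    0.33] rot -3
3.08 52 row [-0.09  0.    0.25] rot -2
```

View pics/o4.png

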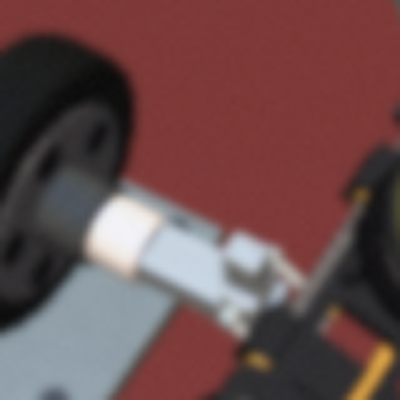

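Only the ring's arms show, at crop (285,265) to (300,285), heading down under the gripper. The swing continues.

Call:
step_arm(steps=[[[0.25,0.03,0.45],[0,-5,0]],[[0.02,0,0.55],[0,-5,0]],[[-0.06,0,0.54],[0,-4,0]],[[-0.1,0,0.52],[0,-4,0]],[[0,0,0],[0,0,0]],[[0,0,0],[0,0,0]]])

```text
clock: 20.45
tool_pos: [0.5634, -0.0004, 0.1058]
eef_rot: [0.586, 0.719, -0.236, 0.29]
contact_force: [-0.3, 0.1, 0.7]
opening: 0.554
finger_force: 0.0
```

```bash
python3 - <<'E'
from k import *
rows([2.8,2.9,3.0,3.08],[44,47,50,52])
E
```

```text
now x,z,t,y,yyaw [ 2.7560e+01  1.0578e+02  4.3910e+01 -6.0000e-02  1.1710e+01] [-0.3  0.1  0.7] 20.45 0.55
2.8 44 row [0.09 0.   0.02] rot -0.1
2.9 47 row [-0.07  0.    0.33] rot -3
3.0 50 row [-0.09  0.    0.33] rot -3
3.08 52 row [-0.09  0.    0.25] rot -2
```

Call:
step_arm(steps=[[[0,0,0.34],[0,-3,0]],[[-0.09,0,0.33],[0,-3,0]],[[0,0,0],[0,0,0]],[[0,0,0],[0,0,0]]])

```text
clock: 20.95
tool_pos: [0.5645, -0.0052, 0.1016]
eef_rot: [0.572, 0.703, -0.266, 0.327]
contact_force: [-0.4, 0.7, 0.5]
opening: 0.545
finger_force: 0.1
```

Call:
step_arm(steps=[[[-0.09,0,0.25],[0,-2,0]],[[0,0,0],[0,0,0]],[[0,0,0],[0,0,0]]])

```text
clock: 21.32
tool_pos: [0.565, -0.0073, 0.1003]
eef_rot: [0.567, 0.698, -0.276, 0.34]
contact_force: [-0.1, 0.5, 0.7]
opening: 0.552
finger_force: 0.7
```

```bash
python3 - <<'E'
from k import *
rows([3.08,3.14],[52,53])
E
```

```text
now x,z,t,y,yyaw [2.0520e+01 1.0034e+02 5.2000e+01 7.0000e-02 1.1840e+01] [-0.1  0.5  0.7] 21.325 0.55
3.08 52 row [-0.07  0.    0.05] rot 0.0
3.14 53 row [-0.1   0.    0.18] rot -1
```

Call:
step_arm(steps=[[[-0.12,0,0.16],[0,0,0]],[[0,0,0],[0,0,0]],[[0,0,0],[0,0,0]]])

```text
clock: 21.7
tool_pos: [0.5653, -0.0093, 0.1002]
eef_rot: [0.567, 0.698, -0.276, 0.34]
contact_force: [0.1, 0.6, 1.1]
opening: 0.552
finger_force: 0.4
```

Call:
step_arm(steps=[[[-0.06,0,0.08],[0,0,0]],[[0,0,0],[0,0,0]],[[0,0,0],[0,0,0]]])

```text
clock: 22.08
tool_pos: [0.5655, -0.0101, 0.1002]
eef_rot: [0.567, 0.698, -0.276, 0.34]
contact_force: [-0.7, 0.7, -0.2]
opening: 0.551
finger_force: 0.6
```

Call:
step_arm(steps=[[[0,0,-1],[0,0,0]],[[0,0,-2],[0,0,0]],[[0,0,-3],[0,0,0]],[[0,0,-4],[0,0,0]],[[0,0,-4],[0,0,0]],[[0,0,0],[0,0,0]]])

```text
clock: 22.82
tool_pos: [0.5437, 0.1011, 0.1875]
eef_rot: [0.566, 0.699, -0.274, 0.341]
contact_force: [0.4, -0.4, 0.1]
opening: 0.552
finger_force: 0.0
```

```bash
python3 - <<'E'
from m import *
a=snap('scene','s5');b=snap('top','t5')
L=pinpts((.5692,-.0279),np.radians(101.8),.119,3.1)
cv2.imwrite('pics/o5.png',np.vstack([np.hstack([over('s5',a,200,170,80,60,5,[]),over('t5',b,265,150,80,60,5,[])]),np.hstack([over('s5',a,200,170,80,60,5,L[4:]),over('t5',b,265,150,80,60,5,L[4:])])]))
print(sensors.get_state()['tool_pos'])
E
```

```text
[0.54250175 0.09751332 0.18655737]
```

View pics/o5.png

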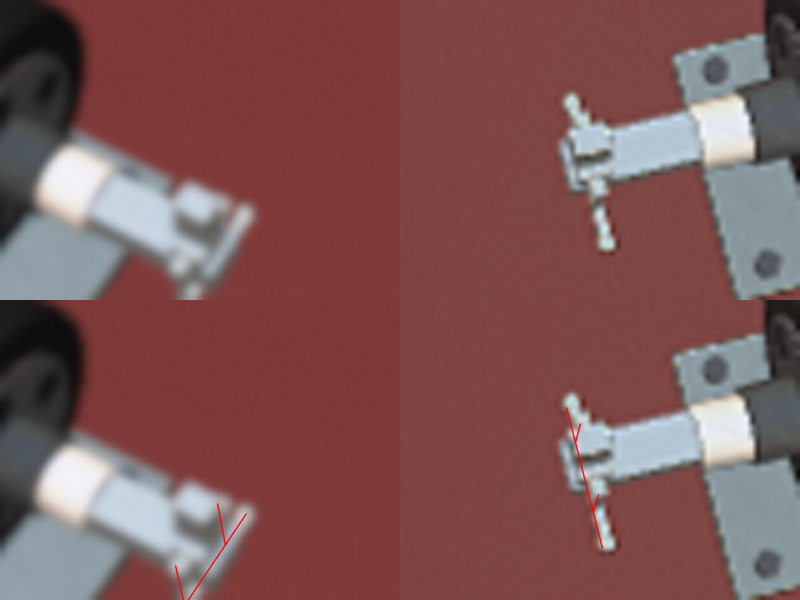

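The ring hangs straight down. Its bar ends at top-view crop (570,98) and (607,245) match the 3.1 rad model to about 2 mm. The pin is seated and the gripper is clear, so I hand in.

```bash
python3 -c "
from plant import finish_job
print(finish_job())"
```

```text
the job is handed in; nothing more can be done
None
```

I handed the job in at about 23 s of the 72 s: the lock pin is home in the axle's hole, its ring is swung over the axle's end to about 3.1 rad, and the gripper is clear. The verdict was not reported back.

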